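# Make the routing jig ready and clear the bench

## Task

Get the routing jig ready: lay every hardwood insert that is on the bench in the jig pocket of its own length and press it firmly home against the stiff ejector plate, until it lies flat and flush with the jig's top face. So that the router has a clear bench, put the wax sticks into the short shallow tray and the scrapers into the long deep tray. Leave the filler jar and the cork block where they are.

Things in the scene. Friction and masses are not known exactly. Their poses are not given: they have to be found in the camera images.
- jig: fixed plywood routing jig, 114 x 170 mm, 28 mm high (aluminium strips on two ends make it 119 mm), with three rectangular pockets side by side. Origin at the centre of its underside, x along the pockets' length, y across the row, z up. From +y to -y: long pocket (y +54 mm), middle pocket (y 0), short pocket (y -54 mm), 15 mm of wood between them. Position and yaw vary.
- long_pocket (a point): centre of the mouth of the long pocket, at the height of the jig's top face; x along the pocket's length. The pocket is 89 x 39 mm (1.5 mm of play all round the long insert), with a small chamfer. Its floor is an ejector plate: 13 mm below the face when up, 20 mm below it when fully down.
- long_ejector (a joint): travel of the ejector plate in the long pocket: 0 = up, 0.007 m = fully down (starts between 0 and 0.002). It does not spring back; it needs a push of about 7 N (allow 6 to 12 N), far more than an insert's weight, and stays where it is pushed. An insert laid on it stands 5 to 7 mm proud until it is pushed down.
- long_insert_c (a point): centre (half-way up) of the long hardwood insert, a plain block 86 mm long (its x axis), 36 mm wide (y), 20 mm thick (z), both faces alike, two brass screw heads in each; about 80 g. May be absent.
- middle_pocket (a point): centre of the mouth of the middle pocket, at the height of the jig's top face; x along the pocket's length. The pocket is 73 x 39 mm (1.5 mm of play all round the middle insert), with a small chamfer. Its floor is an ejector plate: 13 mm below the face when up, 20 mm below it when fully down.
- middle_ejector (a joint): travel of the ejector plate in the middle pocket: 0 = up, 0.007 m = fully down (starts between 0 and 0.002). It does not spring back; it needs a push of about 7 N (allow 6 to 12 N), far more than an insert's weight, and stays where it is pushed. An insert laid on it stands 5 to 7 mm proud until it is pushed down.
- middle_insert_c (a point): centre (half-way up) of the middle hardwood insert, a plain block 70 mm long (its x axis), 36 mm wide (y), 20 mm thick (z), both faces alike, two brass screw heads in each; about 80 g. May be absent.
- short_pocket (a point): centre of the mouth of the short pocket, at the height of the jig's top face; x along the pocket's length. The pocket is 57 x 39 mm (1.5 mm of play all round the short insert), with a small chamfer. Its floor is an ejector plate: 13 mm below the face when up, 20 mm below it when fully down.
- short_ejector (a joint): travel of the ejector plate in the short pocket: 0 = up, 0.007 m = fully down (starts between 0 and 0.002). It does not spring back; it needs a push of about 7 N (allow 6 to 12 N), far more than an insert's weight, and stays where it is pushed. An insert laid on it stands 5 to 7 mm proud until it is pushed down.
- short_insert_c (a point): centre (half-way up) of the short hardwood insert, a plain block 54 mm long (its x axis), 36 mm wide (y), 20 mm thick (z), both faces alike, two brass screw heads in each; about 80 g. May be absent.
- long_stick_c (a point): centre of the longer wax stick, a light square stick 80 mm long (its y axis), 12 mm wide (x), 10 mm high, lying flat. May be absent.
- mid_stick_c (a point): centre of the shorter, brownish wax stick, 70 mm long (its y axis), 12 mm wide (x), 10 mm high, lying flat. May be absent.
- plane_scraper_c (a point): centre of the grey scraper with a grooved top (plane scraper), 70 mm long (its y axis), 30 mm wide (x), 14 mm high, lying flat. A fixed 19 mm high plank lies nearer the robot than the row of loose things; what is knocked against it can be taken by its two ends. May be absent.
- hook_scraper_c (a point): centre of the small scraper with a dark wooden handle and a thin steel blade, 60 mm long (its y axis; handle from y -30 to +10 mm, blade beyond it to +30 mm), 12 mm wide (x), 12 mm high, lying flat. Grip it by the handle, 8 mm towards -y from the centre. May be absent.
- short_tray_floor (a point): centre of the inner floor of the short shallow tray (for wax sticks), fixed: 105 mm long (x) x 122 mm wide (y) outside, 24 mm high, walls and floor 5 mm thick. It may change places with the long tray.
- long_tray_floor (a point): centre of the inner floor of the long deep tray (for scrapers), fixed: 137 mm long (x) x 122 mm wide (y) outside, 38 mm high, walls and floor 5 mm thick. It may change places with the short tray.
- filler_jar_c (a point): centre of the closed filler jar, 66 mm across, 57 mm high, upright; a bystander at the right.
- cork_block_c (a point): centre of the cork sanding block, 60 x 105 mm, 35 mm high; a bystander at the right.

How it is judged:
By the outcome, as a careful person would: the job done as asked, in the order asked, and still so for the second after the job is handed in, with the robot touching nothing.
Of long_insert, middle_insert, short_insert only 2 to 3 are there at a start; the rules pass over those that are not, and their reading is None.
Of long_stick, mid_stick, plane_scraper, hook_scraper only 3 to 4 are there at a start; the rules pass over those that are not, and their reading is None.
At some moment in a run one of long_stick, mid_stick, plane_scraper, hook_scraper may be knocked a few centimetres aside while the robot is not near it.
Once in a run the grip may slacken for a moment while it holds something.
It also fails if it takes over 210 s, if anything falls off the work surface, if the arm or the gripper's body presses on something with over 40 N, if the wrist force passes 120 N, or if a joint passes its speed limit or range.

## Robot

A 6-joint arm with a two-finger parallel gripper is mounted at the origin on a cart in front of the work surface, level with it; the furniture and walls round the work are solid. World frame = base frame: x ahead of the robot, y to its left, z up, the work surface at z = 0. Lengths are in mm, angles in degrees, forces in N, time in s.
With the tool pointing down it reaches from about 350 to 850 mm from the base axis. Payload 8.1 kg.
Tool frame: the origin (TCP) lies midway between the tips of the shut fingers; the grasp point (between the pads) lies 19 mm behind it; z points along the fingers, y is the direction in which the jaws open and shut (so a half turn about z gives the same grasp; the last joint's range is limited). The gripper opens to 85 mm and grips with 20 to 120 N. Pads are 22 mm wide; open, the fingers measure 114 mm over their backs; the gripper's body (76 mm by 85 mm) begins 54 mm behind the grasp point. The pads swing forward as they close: fully open they stand 13 mm farther back than shut.
Start: joints at [-73.705, 7.471, 85.268, -0, 87.261, -4.893], TCP at [216.877, -559.437, 231.292] pointing down, gripper open.
Joint ranges: [-169.43, 169.43], [-51.17, 129.36], [1.28, 143.12], [-76.62, 256.62], [0, 156.53], [-152.29, 152.29]. Speed limits (degrees/s): [136.94, 136.94, 159.86, 180, 180, 180].

## Interface

Orientations are given as [roll, pitch, yaw] about the fixed x, y, z axes, in that order (R = Rz(yaw) Ry(pitch) Rx(roll)).
In Python, from bench import telemetry, snapshot, camera_params, job gives the robot as it stands. The module is installed in compiled form; this text tells all that it offers.
- The arm moves only by the shell command python3 -m jog 'ROWS' [FORCE]. ROWS is JSON, a list that holds one entry, the list of rows, each a list of 7 numbers: the shift along the tool's x, y, z in units of 50 mm (1.0 is 50 mm), then the turn, a rotation vector about the tool's x, y, z in units of 2 pi rad (1.0 is 2 pi rad), then the opening, from 0 (shut) to 1 (fully open). In form: [[[dx, dy, dz, rx, ry, rz, claw], ...]]. A call has 1 to 12 rows; each row shifts and turns the commanded pose from where the row before left it, along the tool's axes as they then stand; what a row does not reach is not made up. A row lasts 1/8 s, in which the tool goes at most 62.5 mm and 10.7 degrees, less where a joint would pass 70% of its speed; a pose out of reach is approached as far as the arm can. A call with a number of a shift or a turn outside -1 to 1 is refused whole. A call with a gripper value outside its range is refused whole. The fingers move at their own pace and stop on an object; FORCE is the grip in N (left out, the last holds). Time passes only in rows, so rows that do not move let the fingers close. It gives the time, the measured TCP pose, the force and the opening at its end, in the units of the state.
- telemetry.sense(): the state, without advancing time (a new reading comes with each control period).
- snapshot(name): name is "side" or "top" or "wrist"; returns (picture, depth): 420x560x3 uint8, red, green, blue; 420x560 float32, mm along the optical axis (not along the pixel's ray), 0 where there is no reading.
- camera_params(name): a dict with "K" (3x3 intrinsics, pixels), "D" ([k1, k2, p1, p2, k3] as OpenCV has them; the pictures are not rectified), "extrinsics" (4x4, takes a point from camera to world coordinates). Camera axes: x right, y down, z forward; pixel columns grow to the right and rows downward; lengths in mm; the calibration is good to about 2 mm. A picture is of the moment at which its call begins: read the wrist's pose just before it. camera_params takes no time and is no camera call; for the wrist camera it gives the pose at the moment of the call.
- job.hand_in(): hands the job in, once; it reports no verdict.
The state is a dict: "time": time; "joint_pos": joint angles; "qd": joint speeds; "joint_efforts": joint torques, N m; "tool_pos": TCP position; "tcp_rot": TCP orientation; "ft_force": force on the tool from outside, world axes, zero at the start; "wrist_torque": the same for the moment, N m; "finger_gap": finger opening in mm.
Only numpy, scipy, OpenCV 4.12 (cv2) and the standard library are available. Lean on these libraries where they do the work, as an engineer would, in place of code of your own. Each camera call takes 0.05 s, during which the arm holds its last target. There are 200 camera calls.

## Working session

There is one attempt and no reset: what is moved stays moved. The work goes in short steps, Python scripts to look and compute and a shell command to move; the robot and the scene stay as the last step left them, time stands still between calls to the robot, and variables do not carry over. Pictures are saved under pics/ and viewed, about 12 in all and at most 16, crops included, and the job is handed in when it is done.

```bash
ls; mkdir -p pics
python3 - <<'E'
from bench import telemetry, snapshot, camera_params
import cv2, numpy as np
print(telemetry.sense())
for n in ["top","side"]:
    p,d=snapshot(n); cv2.imwrite(f"pics/{n}0.png",p[:,:,::-1]); np.save(f"pics/{n}0.npy",d)
    c=camera_params(n); print(n,c)
E
```

```text
pics
{'time': 0.0, 'joint_pos': array([-7.37064599e+01,  7.51500149e+00,  8.53296675e+01, -5.68555989e-04,
        8.72604739e+01, -4.89481830e+00]), 'qd': array([-0.01632527, -0.02310449, -0.05015648, -0.09485148, -0.05632713,
        0.01567724]), 'joint_efforts': array([ 4.65058110e-04, -5.69394314e+01, -5.00544441e+01, -2.32062621e-04,
        1.48058444e-02,  1.03467093e-05]), 'tool_pos': array([ 216.70782172, -558.91299112,  230.24181157]), 'tcp_rot': array([-1.79895192e+02, -8.40571367e-03,  2.11883784e+01]), 'ft_force': array([ 0.14862858,  0.68516203, -0.56403119]), 'wrist_torque': array([-0.02029852,  0.00953131,  0.02869603]), 'finger_gap': 85.72764601014426}
top {'K': array([[423.29483355,   0.        , 270.40432774],
       [  0.        , 423.29483355, 202.22491904],
       [  0.        ,   0.        ,   1.        ]]), 'D': array([0.03503493, 0.        , 0.        , 0.        , 0.        ]), 'extrinsics': array([[-1.49352875e-02, -9.96779549e-01,  7.87874901e-02,
         4.73214602e+02],
       [-9.99715489e-01,  1.63518761e-02,  1.73654146e-02,
        -2.06209360e+02],
       [-1.85978134e-02, -7.85057167e-02, -9.96740174e-01,
         9.34828695e+02],
       [ 0.00000000e+00,  0.00000000e+00,  0.00000000e+00,
         1.00000000e+00]])}
side {'K': array([[488.42304342,   0.        , 277.33089443],
       [  0.        , 488.42304342, 208.37684535],
       [  0.        ,   0.        ,   1.        ]]), 'D': array([-0.11477467,  0.        ,  0.        ,  0.        ,  0.        ]), 'extrinsics': array([[-9.75448059e-01, -6.68081584e-02,  2.09851742e-01,
         3.14982230e+02],
       [-2.19456824e-01,  3.74626560e-01, -9.00829419e-01,
         7.19306006e+02],
       [-1.84332817e-02, -9.24765706e-01, -3.80090257e-01,
         4.44273057e+02],
       [ 0.00000000e+00,  0.00000000e+00,  0.00000000e+00,
         1.00000000e+00]])}
```

View pics/top0.png

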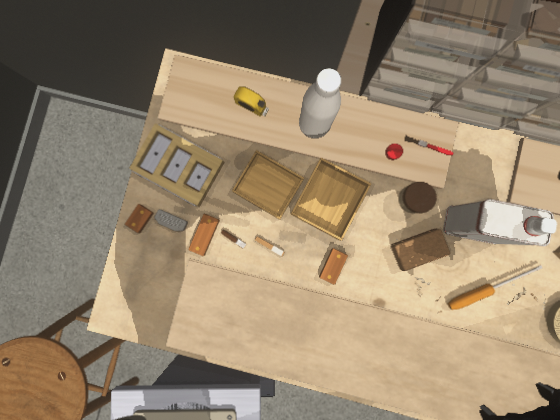

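The top view shows the jig at (178,165), the short tray at (267,184) and the long tray at (331,200). Three orange inserts lie at (139,218), (204,235) and (333,265). The plane scraper is at (170,219), with small items at (233,239) and (269,245). Next I'll make an orthophoto to measure from.

```bash
cat > h.py <<'E'
import cv2, numpy as np
from bench import telemetry, snapshot, camera_params
def cloud(d,c):
    v,u=np.nonzero(d>0); z=d[v,u]
    n=cv2.undistortPoints(np.float32(np.c_[u,v]).reshape(-1,1,2),c["K"],c["D"]).reshape(-1,2)
    P=np.c_[n*z[:,None],z]; E=c["extrinsics"]
    return P@E[:3,:3].T+E[:3,3],u,v
def look(name):
    c=camera_params(name); p,d=snapshot(name); P,u,v=cloud(d,c)
    return p,d,c,P,u,v
def ortho(p,c,x0,x1,y0,y1,z,s):
    # up = +x, left = +y, at plane z ; s px/mm
    X=np.arange(x1,x0,-1/s); Y=np.arange(y1,y0,-1/s)
    yy,xx=np.meshgrid(Y,X); W=np.c_[xx.ravel(),yy.ravel(),np.full(xx.size,z)]
    E=np.linalg.inv(c["extrinsics"]); r=cv2.Rodrigues(E[:3,:3])[0]
    q=cv2.projectPoints(W.astype(np.float64),r,E[:3,3],c["K"],c["D"])[0].reshape(*xx.shape,2).astype(np.float32)
    return cv2.remap(p,q[...,0],q[...,1],cv2.INTER_CUBIC)
def blobs(P,u,v,p,lo,hi,box,cell=1.5,amin=60):
    x0,x1,y0,y1=box
    m=(P[:,2]>lo)&(P[:,2]<hi)&(P[:,0]>x0)&(P[:,0]<x1)&(P[:,1]>y0)&(P[:,1]<y1)
    Q=P[m]; C=p[v[m],u[m]]
    im=np.zeros((int((x1-x0)/cell)+2,int((y1-y0)/cell)+2),np.uint8)
    i=((Q[:,0]-x0)/cell).astype(int); j=((Q[:,1]-y0)/cell).astype(int); im[i,j]=1
    im=cv2.morphologyEx(im,cv2.MORPH_CLOSE,np.ones((3,3)))
    n,L=cv2.connectedComponents(im)
    for k in range(1,n):
        s=L[i,j]==k
        q=Q[s]
        if s.sum()<amin: continue
        (cx,cy),(w,h),a=cv2.minAreaRect(np.float32(q[:,:2]))
        if w<h: a+=90; w,h=h,w
        a=(a+90)%180-90
        print(f"c=({cx:.1f},{cy:.1f}) L={w:.1f} W={h:.1f} longaxis_yaw={a:.1f} ztop={np.percentile(q[:,2],80):.1f} n={s.sum()} rgb={C[s].mean(0).astype(int)}")
E
python3 - <<'E'
from h import *
p,d,c,P,u,v=look("top")
cv2.imwrite("pics/o0.png",cv2.resize(ortho(p,c,280,680,-420,140,10,1.4),None,fx=1,fy=1)[:,:,::-1])
blobs(P,u,v,p,5,70,(320,720,-450,160),2.2,25)
E
```

```text
c=(369.8,-201.7) L=429.9 W=107.7 longaxis_yaw=88.8 ztop=19.4 n=5286 rgb=[206 179 144]
c=(406.4,-322.8) L=69.0 W=36.6 longaxis_yaw=-26.7 ztop=20.6 n=574 rgb=[173 116  69]
c=(450.7,-185.9) L=69.2 W=11.3 longaxis_yaw=59.6 ztop=10.1 n=159 rgb=[209 178 141]
c=(478.2,-43.9) L=85.7 W=36.5 longaxis_yaw=-23.3 ztop=20.6 n=687 rgb=[168 111  65]
c=(468.6,-106.9) L=58.9 W=11.5 longaxis_yaw=56.5 ztop=10.9 n=122 rgb=[136 113  93]
c=(590.9,-228.2) L=443.5 W=258.2 longaxis_yaw=-90.0 ztop=20.0 n=7402 rgb=[185 156 119]
c=(508.1,29.9) L=69.2 W=30.3 longaxis_yaw=65.1 ztop=14.6 n=416 rgb=[115 111 103]
c=(515.7,98.1) L=54.9 W=38.7 longaxis_yaw=-33.8 ztop=20.8 n=479 rgb=[111  75  48]
c=(584.6,-184.7) L=122.1 W=105.4 longaxis_yaw=58.6 ztop=22.8 n=1435 rgb=[141 112  70]
c=(631.3,14.6) L=174.4 W=123.1 longaxis_yaw=59.6 ztop=28.1 n=4272 rgb=[143 128 103]
```

View pics/o0.png

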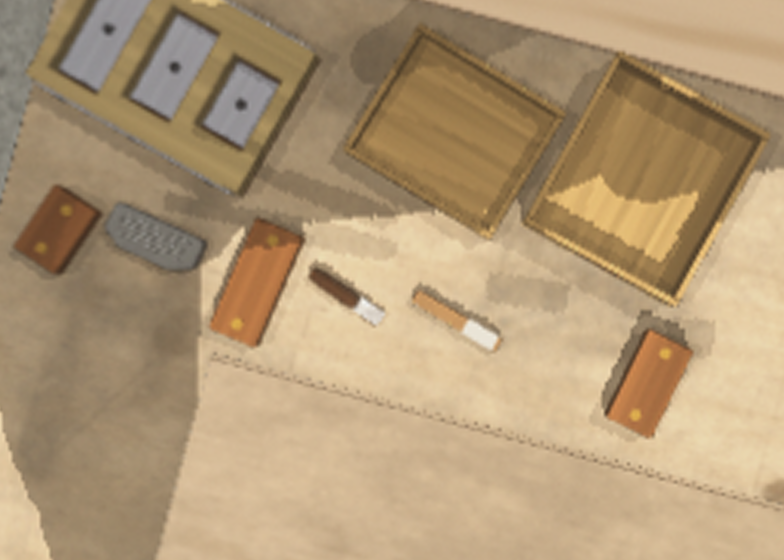

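The sheet shows three inserts: long (orthophoto pixel 255,283), middle (648,383) and short (57,230). The plane scraper is at (155,237) and the hook scraper at (347,295). The shorter, brownish wax stick is at (455,318), and there is no long stick. All blob sizes match the spec. The jig's x axis yaw is about -30.4°. I'll go above the long insert first.

```bash
cat >> h.py <<'E'
def to(x,y,z,yaw,s=None):
    from scipy.spatial.transform import Rotation as R
    s=s or telemetry.sense(); R0=R.from_euler('xyz',s["tcp_rot"],degrees=True)
    d=R0.inv().apply(np.array([x,y,z])-s["tool_pos"])/50
    rv=(R0.inv()*R.from_euler('xyz',[180,0,yaw],degrees=True)).as_rotvec()/(2*np.pi)
    print("at",s["tool_pos"].round(1),s["tcp_rot"].round(1),"gap",round(s["finger_gap"],1),"t",round(s["time"],2),"F",s["ft_force"].round(1))
    print("straight shift",d.round(3),"turn",rv.round(4),"minrows",int(np.ceil(max(np.linalg.norm(d)/1.0,np.linalg.norm(rv)/.028))))
    a=s["tcp_rot"][2]; 
    e=R.from_euler('xyz',[180,0,yaw],degrees=True).inv().apply(np.array([x,y,z])-s["tool_pos"])/50
    print("shift if turned first",e.round(3))
E
python3 -c "
from h import *
to(478.2,-43.9,200,-23.3)"
```

```text
at [ 216.7 -559.   230.4] [-179.9   -0.    21.2] gap 85.3 t 0.15 F [-0.1 -0.7 -0.5]
straight shift [ 8.599 -7.715  0.621] turn [-2.000e-04  1.000e-04  1.236e-01] minrows 12
shift if turned first [  0.728 -11.53    0.609]
```

```bash
python3 -m jog '[[[0,0,0,0,0,0.0247,1],[0,0,0,0,0,0.0247,1],[0,0,0,0,0,0.0247,1],[0,0,0,0,0,0.0247,1],[0,0,0,0,0,0.0247,1],[0.05,-0.8,0.04,0,0,0,1],[0.05,-0.8,0.04,0,0,0,1],[0.05,-0.8,0.04,0,0,0,1],[0.05,-0.8,0.04,0,0,0,1],[0.05,-0.8,0.04,0,0,0,1],[0.05,-0.8,0.04,0,0,0,1],[0.05,-0.8,0.04,0,0,0,1]]]'
python3 -m jog '[[[0.05,-0.8,0.04,0,0,0,1],[0.05,-0.8,0.04,0,0,0,1],[0.05,-0.8,0.04,0,0,0,1],[0.05,-0.8,0.04,0,0,0,1],[0.05,-0.8,0.04,0,0,0,1],[0.05,-0.8,0.04,0,0,0,1],[0.05,-0.8,0.04,0,0,0,1],[0,0,0,0,0,0,1],[0,0,0,0,0,0,1]]]'
python3 - <<'E'
from h import *
to(478.2,-43.9,200,-23.3)
p,d,c,P,u,v=look("wrist"); print(c["extrinsics"].round(2))
cv2.imwrite("pics/w1.png",p[:,:,::-1])
blobs(P,u,v,p,12,40,(420,560,-110,120),1.2,60)
blobs(P,u,v,p,22,40,(500,760,-110,150),1.2,60)
E
```

```text
time: 1.65
tool_pos: [343.9, -307.8, 217.0]
tcp_rot: [-180.0, 0.0, -23.3]
ft_force: [0.0, 0.1, 0.6]
finger_gap: 85.7
time: 2.78
tool_pos: [470.0, -59.0, 203.0]
tcp_rot: [180.0, 0.0, -23.2]
ft_force: [-0.4, -0.2, -0.9]
finger_gap: 85.6
at [470. -59. 203.] [180.    0.  -23.2] gap 85.6 t 2.77 F [-0.4 -0.2 -0.9]
straight shift [ 0.032 -0.343  0.06 ] turn [0.0001 0.0001 0.0002] minrows 1
shift if turned first [ 0.032 -0.343  0.061]
[[-3.9000e-01 -8.7000e-01 -2.9000e-01  5.4543e+02]
 [-9.2000e-01  3.7000e-01  1.2000e-01 -9.0580e+01]
 [ 0.0000e+00  3.2000e-01 -9.5000e-01  3.4650e+02]
 [ 0.0000e+00  0.0000e+00  0.0000e+00  1.0000e+00]]
c=(420.6,-23.2) L=27.3 W=7.3 longaxis_yaw=75.4 ztop=19.1 n=133 rgb=[137 116  90]
c=(478.0,-41.0) L=85.5 W=36.5 longaxis_yaw=-23.3 ztop=21.5 n=3185 rgb=[137  85  47]
c=(474.3,-95.5) L=35.9 W=8.3 longaxis_yaw=57.0 ztop=13.5 n=200 rgb=[65 40 25]
c=(514.9,100.3) L=54.4 W=36.4 longaxis_yaw=-34.1 ztop=21.5 n=2003 rgb=[77 47 25]
c=(507.8,33.2) L=69.3 W=30.2 longaxis_yaw=65.3 ztop=15.6 n=1929 rgb=[112 109 103]
c=(549.7,-15.1) L=50.0 W=20.5 longaxis_yaw=90.0 ztop=29.4 n=817 rgb=[173 150 105]
c=(625.7,20.4) L=171.5 W=107.2 longaxis_yaw=60.4 ztop=29.3 n=13604 rgb=[133 113  74]
c=(574.3,-107.0) L=14.0 W=6.0 longaxis_yaw=-0.1 ztop=25.4 n=77 rgb=[148 116  70]
```

View pics/w1.png

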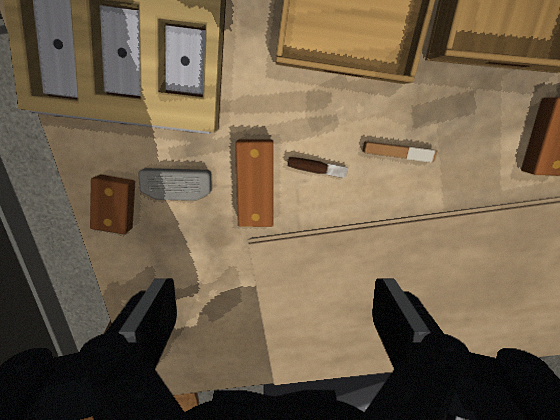

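The wrist view shows the long insert at (255,183), the plane scraper 26 px to its left and the hook handle 15 px to its right. I'll grip it 18 mm towards the robot with the jaws partly open.

```bash
python3 -c "
from h import *
to(461.5,-35.4,11,-23.3)"
```

```text
at [469.9 -59.4 203.1] [180.    0.  -23.3] gap 85.2 t 2.83 F [-1.2 -0.1  0.5]
straight shift [-0.343 -0.376  3.843] turn [0.0001 0.0001 0.    ] minrows 4
shift if turned first [-0.345 -0.374  3.843]
```

```bash
python3 -m jog '[[[-0.17,-0.19,0.7,0,0,0,0.7],[-0.17,-0.19,0.7,0,0,0,0.7],[0,0,0.7,0,0,0,0.7],[0,0,0.7,0,0,0,0.7],[0,0,0.6,0,0,0,0.7],[0,0,0.44,0,0,0,0.7],[0,0,0,0,0,0,0.7],[0,0,0,0,0,0,0],[0,0,0,0,0,0,0],[0,0,0,0,0,0,0],[0,0,0,0,0,0,0],[0,0,0,0,0,0,0]]]' 60
python3 - <<'E'
from h import *
p,d,c,P,u,v=look("wrist"); cv2.imwrite("pics/w2.png",p[:,:,::-1])
to(461.5,-35.4,11,-23.3)
E
```

```text
time: 4.32
tool_pos: [463.5, -35.2, 13.0]
tcp_rot: [-180.0, -0.2, -23.3]
ft_force: [-2.1, -1.6, 6.7]
finger_gap: 33.4
at [463.5 -35.2  13.1] [-180.    -0.2  -23.3] gap 33.8 t 4.38 F [-2.3 -1.3  7. ]
straight shift [-0.036  0.019  0.041] turn [-0.     -0.0005  0.0001] minrows 1
shift if turned first [-0.036  0.019  0.041]
```

View pics/w2.png

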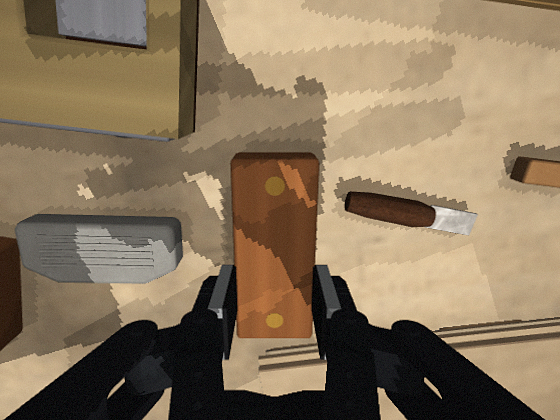

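Gripped (gap 34); the pads at rows 265-330 are on the near half of the insert. Next I lift it and move above the long pocket.

```bash
python3 -m jog '[[[0,0,-0.5,0,0,0,0],[0,0,-0.8,0,0,0,0],[0,0,-0.5,0,0,0,0],[0,0,0,0,0,0.0197,0],[0,0,0,0,0,0,0]]]' 60
python3 - <<'E'
from h import *
to(643.9,69.6,80,-30.4)
E
```

```text
time: 5.0
tool_pos: [462.7, -34.7, 102.2]
tcp_rot: [-180.0, -0.1, -30.3]
ft_force: [-0.5, 0.5, -2.0]
finger_gap: 33.8
at [462.7 -34.7 102.2] [-1.80e+02 -1.00e-01 -3.03e+01] gap 33.8 t 5.0 F [-0.5  0.5 -2. ]
straight shift [ 2.074 -3.631  0.449] turn [-0.0001 -0.0003  0.0002] minrows 5
shift if turned first [ 2.071 -3.634  0.444]
```

```bash
python3 -m jog '[[[0.42,-0.73,0,0,0,0,0],[0.42,-0.73,0,0,0,0,0],[0.42,-0.73,0,0,0,0,0],[0.41,-0.72,0.2,0,0,0,0],[0.4,-0.72,0.25,0,0,0,0],[0,0,0,0,0,0,0],[0,0,0,0,0,0,0]]]' 60
python3 - <<'E'
from h import *
to(643.9,69.6,80,-30.4)
p,d,c,P,u,v=look("wrist"); cv2.imwrite("pics/w3.png",p[:,:,::-1])
np.savez("pics/w3.npz",p=p,d=d,**c)
blobs(P,u,v,p,22,40,(550,760,-110,150),1.2,60)
blobs(P,u,v,p,75,100,(550,760,-50,150),1.2,60)
E
```

```text
time: 5.88
tool_pos: [642.4, 69.5, 78.0]
tcp_rot: [179.9, 0.1, -30.2]
ft_force: [-0.2, 0.3, -0.8]
finger_gap: 33.6
at [642.4  69.5  78. ] [ 1.799e+02  1.000e-01 -3.020e+01] gap 33.6 t 5.88 F [-0.2  0.3 -0.8]
straight shift [ 0.025 -0.017 -0.04 ] turn [0.0002 0.0002 0.0004] minrows 1
shift if turned first [ 0.025 -0.017 -0.04 ]
c=(631.7,16.1) L=171.7 W=117.5 longaxis_yaw=60.3 ztop=29.4 n=28149 rgb=[189 164 113]
c=(656.6,62.1) L=86.0 W=61.4 longaxis_yaw=-30.6 ztop=86.3 n=16257 rgb=[100  63  36]
```

View pics/w3.png

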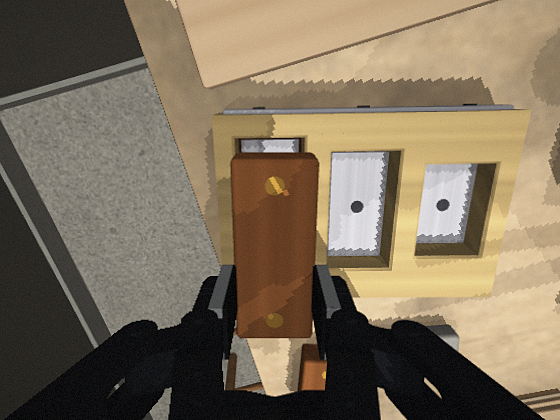

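```bash
cat >> h.py <<'E'
def rect(q):
    (cx,cy),(w,h),a=cv2.minAreaRect(np.float32(q[:,:2]))
    if w<h: a+=90; w,h=h,w
    return cx,cy,w,h,(a+90)%180-90
def wood(P,u,v,p,zlo,zhi,near,r=70):
    C=p[v,u].astype(int)
    m=(P[:,2]>zlo)&(P[:,2]<zhi)&(np.hypot(P[:,0]-near[0],P[:,1]-near[1])<r)&(C[:,0]>1.45*C[:,2])&(C[:,0]>35)
    q=P[m]
    s=telemetry.sense(); 
    print("wood",np.round(rect(q),1),"ztop",np.median(q[:,2]).round(1),m.sum())
    return q
def mouths(P,zt,box,cell=0.7):
    # holes in the jig's top face
    x0,x1,y0,y1=box
    m=(abs(P[:,2]-zt)<3)&(P[:,0]>x0)&(P[:,0]<x1)&(P[:,1]>y0)&(P[:,1]<y1); Q=P[m]
    im=np.zeros((int((x1-x0)/cell)+2,int((y1-y0)/cell)+2),np.uint8)
    im[((Q[:,0]-x0)/cell).astype(int),((Q[:,1]-y0)/cell).astype(int)]=255
    im=cv2.morphologyEx(im,cv2.MORPH_CLOSE,np.ones((3,3)))
    cs,h=cv2.findContours(im,cv2.RETR_CCOMP,cv2.CHAIN_APPROX_NONE)
    for k,c in enumerate(cs):
        a=cv2.contourArea(c)*cell**2
        if a>1200:
            q=c.reshape(-1,2)[:,::-1]*cell+[x0+cell/2,y0+cell/2]
            print("hole" if h[0][k][3]>=0 else "outer",np.round(rect(q),1),int(a))
E
python3 - <<'E'
from h import *
z=np.load("pics/w3.npz"); c={k:z[k] for k in("K","D","extrinsics")}; p=z["p"]; P,u,v=cloud(z["d"],c)
wood(P,u,v,p,82,90,(656,62)); mouths(P,29.4,(550,730,-90,130))
E
```

```text
wood [653.7  57.2  85.9  47.7 -30.6] ztop 85.7 14645
outer [631.   16.9 172.1 115.2  60.2] 10700
hole [605.  -29.9  58.9  40.7 -29.2] 2241
```

```bash
cat >> h.py <<'E'
def held(P,u,v,p,zlo,zhi,tcp,yaw,a0=14):
    C=p[v,u].astype(int); t=np.radians(yaw); ax=np.array([np.cos(t),np.sin(t)]); lx=np.array([np.sin(t),-np.cos(t)])
    m=(P[:,2]>zlo)&(P[:,2]<zhi)&(C[:,0]>1.45*C[:,2])&(C[:,0]>35)
    q=P[m][:,:2]-np.array(tcp)[:2]; a=q@ax; l=q@lx; k=(abs(l)<30)&(abs(a)<80); a,l=a[k],l[k]
    f=(a>a0); e=np.percentile(a[abs(l)<12],[.3,99.7]); g=np.percentile(l[f],[.5,99.5])
    for lo in range(int(a0),int(e[1])-6,8):
        s=(a>lo)&(a<lo+8); print("  at",lo+4,"lat",np.percentile(l[s],[1,99]).round(1))
    print("along",e.round(1),e.mean().round(1),"lat",g.round(1),g.mean().round(2))
    return e.mean(),g.mean()
def rel(x,y,tcp,yaw):
    t=np.radians(yaw); q=np.array([x,y])-np.array(tcp)[:2]
    print("target rel tcp along/lat",(q@[np.cos(t),np.sin(t)]).round(1),(q@[np.sin(t),-np.cos(t)]).round(1))
E
python3 - <<'E'
from h import *
z=np.load("pics/w3.npz"); c={k:z[k] for k in("K","D","extrinsics")}; p=z["p"]; P,u,v=cloud(z["d"],c)
held(P,u,v,p,82,90,(642.4,69.5),-30.2); rel(658.4,63.4,(642.4,69.5),-30.2)
E
```

```text
at 18 lat [-18.2  17.1]
  at 26 lat [-17.8  17.1]
  at 34 lat [-17.9  17. ]
  at 42 lat [-17.9  17.1]
  at 50 lat [-18.   17.1]
along [-26.1  58.7] 16.3 lat [-18.2  17.3] -0.45
target rel tcp along/lat 16.9 -2.8
```

```bash
python3 -m jog '[[[0.012,-0.048,0.3,0,0,-0.0014,0],[0,0,0.3,0,0,0,0],[0,0,0,0,0,0,0],[0,0,0,0,0,0,0]]]' 60
python3 - <<'E'
from h import *
s=telemetry.sense(); tcp=s["tool_pos"]; print(tcp.round(1),s["tcp_rot"].round(1))
p,d,c,P,u,v=look("wrist"); cv2.imwrite("pics/w4.png",p[:,:,::-1])
held(P,u,v,p,tcp[2]+4,tcp[2]+12,tcp,-29.7)
mouths(P,29.2,(550,730,-90,130))
E
```

```text
time: 6.42
tool_pos: [644.7, 71.3, 48.6]
tcp_rot: [180.0, 0.0, -29.9]
ft_force: [0.9, -0.2, -1.0]
finger_gap: 33.8
[644.7  71.3  48.6] [180.    0.  -29.9]
  at 18 lat [-18.1  17.1]
  at 26 lat [-17.7  17.1]
  at 34 lat [-17.6  17.2]
  at 42 lat [-17.8  17.3]
  at 50 lat [-17.9  17.3]
along [-26.1  58.6] 16.3 lat [-18.1  17.5] -0.34
outer [631.   16.5 172.1 114.9  60.1] 10597
hole [604.9 -29.8  58.3  40.  -29.4] 2206
```

View pics/w4.png

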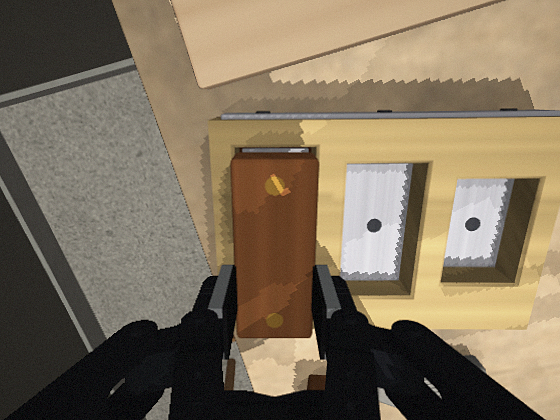

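```bash
cat >> h.py <<'E'
def edges(P,tcp,yaw,zt=29.4,latw=12,alo=20,ahi=90):
    t=np.radians(yaw); q=P[:,:2]-np.array(tcp)[:2]; a=q@[np.cos(t),np.sin(t)]; l=q@[np.sin(t),-np.cos(t)]
    f=abs(P[:,2]-zt)<2
    s=f&(abs(l)<latw)&(a>alo)&(a<ahi); print("far rim along",np.percentile(a[s],[1,99]).round(1))
    for side in(-1,1):
        s=f&(a>20)&(a<50)&(l*side>14)&(l*side<30); 
        if s.sum()>20: print("side",side,"rim lat",np.percentile(l[s]*side,[1]).round(1),s.sum())
E
python3 - <<'E'
from h import *
s=telemetry.sense(); tcp=s["tool_pos"]
p,d,c,P,u,v=look("wrist")
edges(P,tcp,-29.8)
E
```

```text
far rim along [59.4 71.3]
side -1 rim lat [21.8] 970
side 1 rim lat [21.2] 1048
```

```bash
python3 -m jog '[[[-0.032,0,0,0,0,0,0],[0,0,0.08,0,0,0,0],[0,0,0.08,0,0,0,0],[0,0,0.06,0,0,0,0],[0,0,0,0,0,0,0]]]' 60; python3 -m jog '[[[0,0,0.05,0,0,0,0],[0,0,0.05,0,0,0,0],[0,0,0.04,0,0,0,0],[0,0,0,0,0,0,0]]]'
```

```text
time: 7.15
tool_pos: [643.2, 72.2, 37.2]
tcp_rot: [180.0, 0.0, -29.9]
ft_force: [-0.5, -0.0, -0.7]
finger_gap: 33.8
time: 7.65
tool_pos: [643.4, 72.2, 30.5]
tcp_rot: [180.0, 0.0, -29.9]
ft_force: [-0.5, 0.2, -1.5]
finger_gap: 33.8
```

```bash
python3 -m jog '[[[0,0,0,0,0,0,0.55],[0,0,0,0,0,0,0.55],[0,0,0,0,0,0,0.55],[0,0,-0.4,0,0,0,0.55],[0,0,-0.5,0,0,0,0],[0.15,-0.006,0,0,0,0,0],[0.14,0,0,0,0,0,0],[0,0,0,0,0,0,0],[0,0,0,0,0,0,0]]]' 60
python3 - <<'E'
from h import *
s=telemetry.sense(); tcp=s["tool_pos"]; print(tcp.round(1))
p,d,c,P,u,v=look("wrist"); cv2.imwrite("pics/w5.png",p[:,:,::-1])
q=wood(P,u,v,p,29.5,50,(658,63)); A=np.c_[q[:,:2]-q[:,:2].mean(0),np.ones(len(q))]; print("plane",np.linalg.lstsq(A,q[:,2],rcond=None)[0].round(3))
mouths(P,29.2,(550,730,-90,130))
E
```

```text
time: 8.78
tool_pos: [655.6, 65.1, 74.6]
tcp_rot: [179.9, 0.1, -29.9]
ft_force: [-0.2, -0.4, 0.1]
finger_gap: 0.0
[655.6  65.1  74.6]
wood [651.4  51.5 112.9  90.  -29.8] ztop 34.7 8381
plane [1.1000e-02 3.7000e-02 3.3681e+01]
outer [631.   16.7 172.2 115.9  60. ] 15035
hole [631.3  16.9  74.1  40.3 -29.4] 2837
hole [604.9 -29.9  58.1  40.7 -30.2] 2236
```

View pics/w5.png

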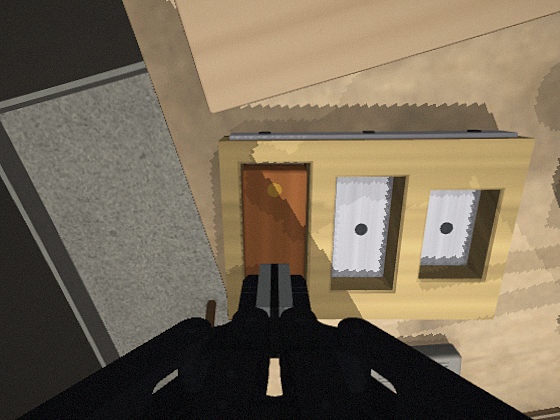

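The long insert sits square in its pocket (275,220), about 5 mm proud. I'll press it at its centre.

```bash
python3 -m jog '[[[0.04,0,0.4,0,0,0,0],[0,0,0.35,0,0,0,0],[0,0,0.05,0,0,0,0],[0,0,0.04,0,0,0,0],[0,0,0,0,0,0,0]]]'; python3 -m jog '[[[0,0,0.03,0,0,0,0],[0,0,0.03,0,0,0,0],[0,0,0.03,0,0,0,0],[0,0,0,0,0,0,0]]]'
```

```text
time: 9.45
tool_pos: [658.0, 64.3, 33.9]
tcp_rot: [180.0, 0.0, -29.9]
ft_force: [0.0, -0.1, -0.1]
finger_gap: -0.0
time: 9.95
tool_pos: [658.5, 64.3, 30.2]
tcp_rot: [-180.0, -0.1, -29.9]
ft_force: [-1.5, -0.7, 4.3]
finger_gap: 0.0
```

```bash
python3 -m jog '[[[0,0,0.03,0,0,0,0],[0,0,0.03,0,0,0,0],[0,0,0,0,0,0,0],[0,0,0,0,0,0,0]]]'; python3 -m jog '[[[0,0,0.03,0,0,0,0],[0,0,0.03,0,0,0,0],[0,0,0,0,0,0,0],[0,0,0,0,0,0,0]]]'
```

```text
time: 10.45
tool_pos: [658.6, 64.3, 28.0]
tcp_rot: [-180.0, -0.1, -29.9]
ft_force: [-4.4, 0.3, 10.6]
finger_gap: 0.1
time: 10.95
tool_pos: [658.9, 64.3, 27.8]
tcp_rot: [-180.0, -0.1, -29.8]
ft_force: [-16.7, -0.5, 31.2]
finger_gap: -0.1
```

```bash
python3 -m jog '[[[0,0,-0.2,0,0,0,0],[0,0,-0.6,0,0,0,0],[0,0,-0.8,0,0,0,0],[-0.8,0,-0.8,0,0,0,0],[-0.8,0,0,0,0,0,0],[0,0,0,0,0,0,1]]]'
python3 - <<'E'
from h import *
p,d,c,P,u,v=look("wrist")
t=np.radians(-29.9); q=P[:,:2]-[657.5,64]; a=q@[np.cos(t),np.sin(t)]; l=q@[np.sin(t),-np.cos(t)]
for n,a0,a1,l0,l1 in[("far",30,41,-15,15),("mid",-10,10,-15,15),("near",-41,-30,-15,15),("face L",-40,40,-26,-22),("face R",-40,40,22,26)]:
    k=(a>a0)&(a<a1)&(l>l0)&(l<l1); print(n,k.sum(),np.median(P[k,2]).round(2) if k.sum() else None)
to(406.4,-322,200,-26.7)
E
```

```text
time: 11.7
tool_pos: [586.9, 105.4, 143.4]
tcp_rot: [-180.0, 0.0, -29.8]
ft_force: [0.0, -0.0, 0.1]
finger_gap: 17.0
far 801 28.97
mid 1270 28.87
near 607 28.99
face L 675 28.96
face R 674 28.93
at [587.9 104.6 143.3] [180.   -0.  -29.8] gap 24.4 t 11.75 F [0.5 0.6 0.1]
straight shift [ 1.087  9.209 -1.134] turn [ 0.     -0.     -0.0086] minrows 10
shift if turned first [ 0.59   9.254 -1.134]
```

The long insert is flush: all heights agree with the face to about 0.1 mm. Next is the middle insert.

```bash
python3 -m jog '[[[0,0,-0.3,0,0,-0.0086,1],[0.05,0.8,0,0,0,0,1],[0.05,0.8,0,0,0,0,1],[0.05,0.8,0,0,0,0,1],[0.05,0.8,0,0,0,0,1],[0.05,0.8,0,0,0,0,1],[0.05,0.8,0,0,0,0,1],[0.05,0.8,0,0,0,0,1],[0.05,0.8,0,0,0,0,1],[0.05,0.8,0,0,0,0,1],[0.05,0.8,0,0,0,0,1],[0.05,0.8,0,0,0,0,1]]]'; python3 -m jog '[[[0,0.4,0,0,0,0,1],[0,0,0,0,0,0,1]]]'
python3 - <<'E'
from h import *
s=telemetry.sense()
p,d,c,P,u,v=look("wrist"); cv2.imwrite("pics/w6.png",p[:,:,::-1])
blobs(P,u,v,p,12,40,(375,480,-420,-230),1.2,60)
to(406.4,-321,11,-26.7,s)
E
```

```text
time: 13.25
tool_pos: [414.5, -303.4, 158.1]
tcp_rot: [180.0, -0.0, -26.8]
ft_force: [-0.3, 0.2, 0.7]
finger_gap: 85.5
time: 13.5
tool_pos: [405.4, -321.0, 158.0]
tcp_rot: [180.0, 0.0, -26.9]
ft_force: [0.3, -0.3, -0.5]
finger_gap: 85.6
c=(406.4,-321.1) L=69.4 W=35.5 longaxis_yaw=-25.8 ztop=21.5 n=3243 rgb=[124  76  41]
c=(470.6,-325.4) L=43.0 W=18.6 longaxis_yaw=89.9 ztop=39.2 n=574 rgb=[138 109  66]
at [ 405.4 -321.   158. ] [180.    0.  -26.9] gap 85.6 t 13.5 F [ 0.3 -0.3 -0.5]
straight shift [ 0.019 -0.01   2.94 ] turn [ 0.      0.0001 -0.0007] minrows 3
shift if turned first [ 0.018 -0.01   2.94 ]
```

```bash
python3 -m jog '[[[-0.14,-0.01,0.7,0,0,-0.003,0.7],[0,0,0.8,0,0,0,0.7],[0,0,0.8,0,0,0,0.7],[0,0,0.62,0,0,0,0.7],[0,0,0,0,0,0,0.7],[0,0,0,0,0,0,0],[0,0,0,0,0,0,0],[0,0,0,0,0,0,0],[0,0,0,0,0,0,0],[0,0,0,0,0,0,0]]]' 60; python3 -m jog '[[[0,0,-0.4,0,0,0,0],[0,0,-0.8,0,0,0,0],[0,0,-0.7,0,0,0,0],[0,0,0,0,0,0.012,0],[0,0,0,0,0,0,0]]]'
python3 - <<'E'
from h import *
to(624.4,20.9,60,-29.6)
E
```

```text
time: 14.8
tool_pos: [401.5, -316.6, 14.5]
tcp_rot: [179.9, -0.2, -25.7]
ft_force: [-1.0, 1.4, 7.0]
finger_gap: 34.0
time: 15.42
tool_pos: [400.5, -315.9, 108.4]
tcp_rot: [180.0, -0.1, -30.0]
ft_force: [0.4, 0.3, -1.0]
finger_gap: 33.6
at [ 400.5 -315.9  108.4] [ 1.8e+02 -1.0e-01 -3.0e+01] gap 33.6 t 15.43 F [ 0.4  0.3 -1. ]
straight shift [ 0.511 -8.073  0.966] turn [ 0.0001 -0.0003 -0.0011] minrows 9
shift if turned first [ 0.567 -8.069  0.969]
```

```bash
python3 -m jog '[[[0.05,-0.8,0,0,0,0,0],[0.05,-0.8,0,0,0,0,0],[0.05,-0.8,0,0,0,0,0],[0.05,-0.8,0,0,0,0,0],[0.05,-0.8,0,0,0,0,0],[0.05,-0.8,0,0,0,0,0],[0.05,-0.8,0,0,0,0,0],[0.05,-0.8,0.2,0,0,0,0],[0.05,-0.8,0.2,0,0,0,0],[0.05,-0.8,0.2,0,0,0,0],[0,0,0.3,0,0,0,0],[0,0,0,0,0,0,0]]]'; python3 -m jog '[[[0,0,0,0,0,-0.001,0]]]'
python3 - <<'E'
from h import *
s=telemetry.sense(); tcp=s["tool_pos"]; print(tcp.round(1),s["tcp_rot"].round(1),s["finger_gap"])
p,d,c,P,u,v=look("wrist"); cv2.imwrite("pics/w7.png",p[:,:,::-1])
held(P,u,v,p,tcp[2]+3,tcp[2]+12,tcp,-29.6)
edges(P,tcp,-29.6)
mouths(P,29.2,(550,730,-90,130))
rel(631.3,16.9,tcp,-29.6)
E
```

```text
time: 16.92
tool_pos: [619.5, 18.3, 59.7]
tcp_rot: [179.9, 0.2, -29.9]
ft_force: [-0.7, -1.0, -1.3]
finger_gap: 33.5
time: 17.05
tool_pos: [621.1, 17.5, 62.2]
tcp_rot: [180.0, 0.0, -29.7]
ft_force: [0.1, 1.1, -1.3]
finger_gap: 33.5
[621.1  17.5  62.2] [180.    0.  -29.7] 33.454037649482444
  at 18 lat [-18.1  17. ]
  at 26 lat [-17.7  17.1]
  at 34 lat [-17.9  17.1]
along [-27.3  41.7] 7.2 lat [-18.1  17.3] -0.41
far rim along [45.7 65.7]
side -1 rim lat [14.6] 792
side 1 rim lat [15.] 1172
outer [631.   16.8 172.1 115.3  60.4] 11008
target rel tcp along/lat 9.1 -4.5
```

View pics/w7.png

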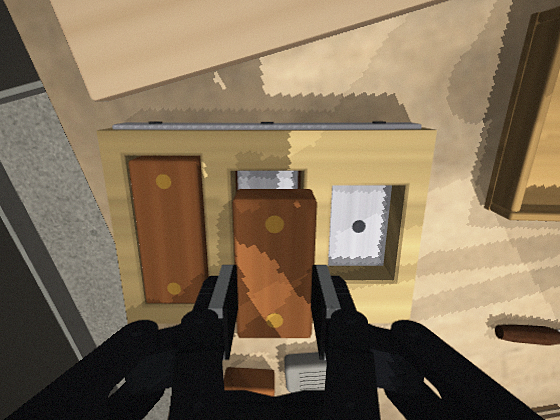

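```bash
python3 -m jog '[[[0.032,-0.082,0,0,0,0,0],[0,0,0.2,0,0,0,0],[0,0,0.12,0,0,0,0],[0,0,0,0,0,0,0],[0,0,0,0,0,0,0]]]' 60
python3 - <<'E'
from h import *
s=telemetry.sense(); tcp=s["tool_pos"]; print(tcp.round(1),s["tcp_rot"].round(1),s["finger_gap"])
p,d,c,P,u,v=look("wrist"); cv2.imwrite("pics/w8.png",p[:,:,::-1])
held(P,u,v,p,tcp[2]+3,tcp[2]+12,tcp,-29.6)
edges(P,tcp,-29.6)
rel(631.3,16.9,tcp,-29.6)
E
```

```text
time: 17.73
tool_pos: [625.0, 21.2, 46.2]
tcp_rot: [180.0, 0.0, -29.6]
ft_force: [0.0, 0.7, -0.7]
finger_gap: 33.4
[625.   21.2  46.2] [180.    0.  -29.6] 33.40057253483454
  at 18 lat [-17.9  17. ]
  at 26 lat [-17.8  17. ]
  at 34 lat [-18.   17.1]
along [-27.4  41.7] 7.1 lat [-18.1  17.3] -0.39
far rim along [44.  64.3]
side -1 rim lat [14.5] 1333
side 1 rim lat [14.5] 1307
target rel tcp along/lat 7.6 0.7
```

```bash
python3 -m jog '[[[0.003,0.015,0,0,0,0,0],[0,0,0.08,0,0,0,0],[0,0,0.06,0,0,0,0],[0,0,0,0,0,0,0]]]' 60; python3 -m jog '[[[0,0,0.06,0,0,0,0],[0,0,0.06,0,0,0,0],[0,0,0.04,0,0,0,0],[0,0,0,0,0,0,0]]]'
```

```text
time: 18.27
tool_pos: [624.4, 20.5, 38.7]
tcp_rot: [180.0, 0.1, -29.6]
ft_force: [-0.1, -0.3, -1.1]
finger_gap: 33.7
time: 18.77
tool_pos: [624.7, 20.5, 31.0]
tcp_rot: [180.0, 0.0, -29.6]
ft_force: [-0.9, -1.1, -1.2]
finger_gap: 33.4
```

```bash
python3 -m jog '[[[0,0,0,0,0,0,0.55],[0,0,0,0,0,0,0.55],[0,0,0,0,0,0,0.55],[0,0,-0.4,0,0,0,0.55],[0,0,-0.2,0,0,0,0],[0.145,-0.005,0,0,0,0,0],[0,0,0,0,0,0,0],[0,0,0,0,0,0,0],[0,0,0.2,0,0,0,0],[0,0,0.2,0,0,0,0],[0,0,0.1,0,0,0,0],[0,0,0,0,0,0,0]]]' 60; python3 -m jog '[[[0,0,0.03,0,0,0,0],[0,0,0.03,0,0,0,0],[0,0,0.03,0,0,0,0],[0,0,0.03,0,0,0,0],[0,0,0,0,0,0,0]]]'; python3 -m jog '[[[0,0,0.03,0,0,0,0],[0,0,0.03,0,0,0,0],[0,0,0,0,0,0,0]]]'
```

```text
time: 20.27
tool_pos: [630.7, 17.2, 35.4]
tcp_rot: [180.0, 0.1, -29.6]
ft_force: [-0.3, 0.1, -1.2]
finger_gap: -0.2
time: 20.9
tool_pos: [631.7, 17.1, 31.1]
tcp_rot: [-180.0, -0.0, -29.6]
ft_force: [-1.5, -0.7, 4.7]
finger_gap: -0.2
time: 21.28
tool_pos: [631.7, 17.1, 28.0]
tcp_rot: [-180.0, -0.0, -29.6]
ft_force: [-1.8, 0.0, 5.4]
finger_gap: -0.2
```

```bash
python3 -m jog '[[[0,0,0.03,0,0,0,0],[0,0,0.03,0,0,0,0],[0,0,0,0,0,0,0],[0,0,0,0,0,0,0]]]'; python3 -m jog '[[[0,0,0,0,0,0,0]]]'
python3 - <<'E'
from h import *
to(500,110,150,-34)
E
```

```text
time: 21.78
tool_pos: [632.0, 17.1, 27.8]
tcp_rot: [-180.0, -0.1, -29.6]
ft_force: [-13.9, 0.8, 26.5]
finger_gap: -0.0
time: 21.9
tool_pos: [632.0, 17.2, 27.8]
tcp_rot: [-180.0, -0.1, -29.6]
ft_force: [-13.9, -0.9, 26.8]
finger_gap: 0.1
at [632.   17.2  27.8] [-1.80e+02 -1.00e-01 -2.96e+01] gap 0.1 t 21.9 F [-13.9  -0.9  26.8]
straight shift [-3.21  -0.31  -2.447] turn [-0.0001 -0.0002  0.0121] minrows 5
shift if turned first [-3.227 -0.063 -2.444]
```

```bash
python3 -m jog '[[[0,0,-0.3,0,0,0,0],[0,0,-0.8,0,0,0,0],[0,0,-0.8,0,0,0,0],[0,0,-0.5,0,0,0.0121,0],[-0.8,-0.02,0,0,0,0,0.5],[-0.8,-0.02,0,0,0,0,0.5],[-0.8,-0.02,0,0,0,0,0.5],[-0.8,0,0,0,0,0,0.5],[0,0,0,0,0,0,0.5],[0,0,0,0,0,0,0.5]]]'
python3 - <<'E'
from h import *
s=telemetry.sense()
p,d,c,P,u,v=look("wrist"); cv2.imwrite("pics/w9.png",p[:,:,::-1])
t=np.radians(-29.6); q=P[:,:2]-[631.5,17]; a=q@[np.cos(t),np.sin(t)]; l=q@[np.sin(t),-np.cos(t)]
for n,a0,a1,l0,l1 in[("far",22,33,-15,15),("mid",-10,10,-15,15),("near",-33,-22,-15,15),("face L",-40,40,-26,-22),("face R",-40,40,22,26)]:
    k=(a>a0)&(a<a1)&(l>l0)&(l<l1); print(n,k.sum(),np.median(P[k,2]).round(2) if k.sum() else None)
blobs(P,u,v,p,12,26,(450,545,-20,150),1.2,60)
mouths(P,29.2,(550,730,-90,130))
to(515,99.5,11,-33.9,s)
E
```

```text
time: 23.15
tool_pos: [500.9, 109.0, 144.8]
tcp_rot: [-180.0, -0.1, -34.0]
ft_force: [0.6, 0.9, -0.4]
finger_gap: 42.6
far 0 None
mid 0 None
near 846 28.86
face L 245 28.86
face R 210 28.7
c=(514.9,100.7) L=54.4 W=36.0 longaxis_yaw=-33.6 ztop=21.5 n=2964 rgb=[100  62  34]
c=(508.1,33.3) L=69.4 W=30.6 longaxis_yaw=65.6 ztop=15.7 n=3188 rgb=[130 127 120]
outer [600.4  34.5 170.6  46.   59.7] 6171
at [500.9 109.  144.8] [-1.8e+02 -1.0e-01 -3.4e+01] gap 42.6 t 23.15 F [ 0.6  0.9 -0.4]
straight shift [3.370e-01 2.000e-03 2.676e+00] turn [-0.0001 -0.0002 -0.0002] minrows 3
shift if turned first [3.400e-01 1.000e-03 2.676e+00]
```

View pics/w9.png

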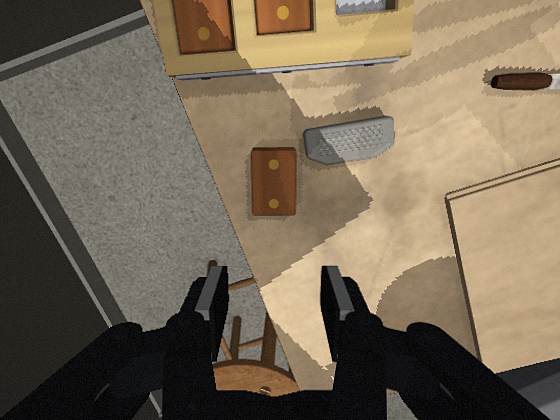

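```bash
python3 -m jog '[[[0.164,-0.019,0.5,0,0,-0.001,0.58],[0,0,0.8,0,0,0,0.58],[0,0,0.8,0,0,0,0.58],[0,0,0.57,0,0,0,0.58],[0,0,0,0,0,0,0.58],[0,0,0,0,0,0,0],[0,0,0,0,0,0,0],[0,0,0,0,0,0,0],[0,0,0,0,0,0,0]]]' 60; python3 -m jog '[[[0,0,-0.4,0,0,0,0],[0,0,-0.8,0,0,0,0],[0,0,-0.7,0,0,0,0],[0,0,0,0,0,-0.0111,0],[0,0,0,0,0,0,0]]]'
python3 - <<'E'
from h import *
to(597.5,-25.3,60,-29.6)
E
```

```text
time: 24.32
tool_pos: [508.6, 105.4, 11.9]
tcp_rot: [-179.9, -0.1, -33.6]
ft_force: [-0.2, -0.4, 4.2]
finger_gap: 33.9
time: 24.95
tool_pos: [507.8, 105.4, 106.3]
tcp_rot: [-180.0, -0.0, -29.7]
ft_force: [-0.0, 0.3, -1.4]
finger_gap: 34.0
at [507.8 105.4 106.3] [-180.    -0.   -29.7] gap 34.0 t 24.95 F [-0.   0.3 -1.4]
straight shift [2.851 1.384 0.927] turn [-0.0001 -0.0001 -0.0002] minrows 4
shift if turned first [2.85  1.386 0.926]
```

```bash
python3 -m jog '[[[0.57,0.28,0,0,0,0,0],[0.57,0.28,0,0,0,0,0],[0.57,0.28,0.2,0,0,0,0],[0.57,0.27,0.4,0,0,0,0],[0.57,0.27,0.33,0,0,0,0],[0,0,0,0,0,0,0],[0,0,0,0,0,0,0]]]'
python3 - <<'E'
from h import *
s=telemetry.sense(); tcp=s["tool_pos"]; print(tcp.round(1),s["tcp_rot"].round(1),s["finger_gap"])
p,d,c,P,u,v=look("wrist"); cv2.imwrite("pics/w10.png",p[:,:,::-1])
held(P,u,v,p,tcp[2]+3,tcp[2]+12,tcp,-29.6)
edges(P,tcp,-29.6)
mouths(P,29.2,(550,730,-90,130))
rel(604.9,-29.9,tcp,-29.6)
E
```

```text
time: 25.82
tool_pos: [596.6, -24.8, 58.6]
tcp_rot: [180.0, 0.1, -29.7]
ft_force: [-0.2, 0.6, -0.4]
finger_gap: 34.2
[596.6 -24.8  58.6] [ 1.80e+02  1.00e-01 -2.97e+01] 34.201620361486235
  at 18 lat [-17.9  17. ]
  at 26 lat [-17.9  17.1]
along [-18.2  35.1] 8.5 lat [-18.1  17.3] -0.4
far rim along [38.5 66.3]
side -1 rim lat [14.4] 1317
side 1 rim lat [14.3] 1264
outer [631.1  17.1 172.2 115.2  60.6] 14087
target rel tcp along/lat 9.8 0.4
```

```bash
python3 -m jog '[[[0.022,0.014,0.15,0,0,0,0],[0,0,0.15,0,0,0,0],[0,0,0.08,0,0,0,0],[0,0,0,0,0,0,0]]]' 60; python3 -m jog '[[[0,0,0.06,0,0,0,0],[0,0,0.06,0,0,0,0],[0,0,0.06,0,0,0,0],[0,0,0.02,0,0,0,0],[0,0,0,0,0,0,0]]]'
```

```text
time: 26.38
tool_pos: [597.5, -26.1, 39.6]
tcp_rot: [180.0, 0.1, -29.6]
ft_force: [-0.1, 0.8, -1.1]
finger_gap: 34.1
time: 27.0
tool_pos: [597.9, -26.3, 30.2]
tcp_rot: [180.0, 0.0, -29.6]
ft_force: [-0.2, -0.2, -1.1]
finger_gap: 34.0
```

Inserted without contact. I'll release and press at the centre.

```bash
python3 -m jog '[[[0,0,0,0,0,0,0.55],[0,0,0,0,0,0,0.55],[0,0,0,0,0,0,0.55],[0,0,-0.4,0,0,0,0.55],[0,0,-0.2,0,0,0,0],[0.17,-0.005,0,0,0,0,0],[0,0,0,0,0,0,0],[0,0,0,0,0,0,0],[0,0,0.2,0,0,0,0],[0,0,0.2,0,0,0,0],[0,0,0.08,0,0,0,0],[0,0,0,0,0,0,0]]]' 60; python3 -m jog '[[[0,0,0.03,0,0,0,0],[0,0,0.03,0,0,0,0],[0,0,0.03,0,0,0,0],[0,0,0.03,0,0,0,0],[0,0,0,0,0,0,0]]]'; python3 -m jog '[[[0,0,0.03,0,0,0,0],[0,0,0.03,0,0,0,0],[0,0,0.03,0,0,0,0],[0,0,0,0,0,0,0]]]';  python3 -m jog '[[[0,0,0.03,0,0,0,0],[0,0,0,0,0,0,0],[0,0,0,0,0,0,0]]]'
```

```text
time: 28.5
tool_pos: [604.9, -30.2, 35.4]
tcp_rot: [180.0, 0.1, -29.6]
ft_force: [0.0, 0.4, 0.5]
finger_gap: -0.0
time: 29.12
tool_pos: [605.8, -30.3, 30.9]
tcp_rot: [-180.0, -0.0, -29.6]
ft_force: [-1.6, 0.2, 4.8]
finger_gap: -0.0
time: 29.62
tool_pos: [606.0, -30.3, 27.9]
tcp_rot: [-180.0, -0.0, -29.6]
ft_force: [-7.8, 1.0, 17.9]
finger_gap: -0.1
time: 30.0
tool_pos: [606.2, -30.3, 27.8]
tcp_rot: [-180.0, -0.1, -29.6]
ft_force: [-13.6, 1.3, 28.4]
finger_gap: 0.1
```

```bash
python3 -m jog '[[[0,0,-0.3,0,0,0,0],[0,0,-0.8,0,0,0,0],[0,0,-0.8,0,0,0,0],[-0.5,0,-0.6,0,0,-0.0276,0.5],[0,0,0,0,0,-0.0276,0.5],[0,0,0,0,0,-0.0276,0.5],[0,0,0,0,0,-0.0276,0.5],[0,0,0,0,0,-0.0276,0.5],[0,0,0,0,0,-0.0276,0.5],[0,0,0,0,0,-0.0276,0.5],[0,0,0,0,0,-0.0276,0.5],[0,0,0,0,0,-0.0276,0.5]]]' 30
python3 - <<'E'
from h import *
to(445,-195,130,59.6)
E
```

```text
time: 31.5
tool_pos: [583.8, -18.0, 149.3]
tcp_rot: [180.0, -0.0, 60.1]
ft_force: [0.0, -0.9, -1.1]
finger_gap: 42.6
at [583.8 -18.  149.3] [180.   -0.   60.1] gap 42.6 t 31.5 F [ 0.  -0.9 -1.1]
straight shift [-4.453 -0.642  0.386] turn [ 0.     -0.      0.0014] minrows 5
shift if turned first [-4.459 -0.603  0.387]
```

```bash
python3 -m jog '[[[-0.75,-0.1,0,0,0,0,0.5],[-0.75,-0.1,0,0,0,0,0.5],[-0.75,-0.1,0,0,0,0,0.5],[-0.75,-0.1,0.1,0,0,0,0.5],[-0.75,-0.1,0.1,0,0,0,0.5],[-0.75,-0.1,0.1,0,0,0,0.5],[0,0,0,0,0,0,0.5],[0,0,0,0,0,0,0.5]]]'
python3 - <<'E'
from h import *
s=telemetry.sense()
p,d,c,P,u,v=look("wrist"); cv2.imwrite("pics/w11.png",p[:,:,::-1])
blobs(P,u,v,p,5,16,(435,545,-260,-60),1.2,60)
t=np.radians(-29.6); q=P[:,:2]-[605.2,-30.2]; a=q@[np.cos(t),np.sin(t)]; l=q@[np.sin(t),-np.cos(t)]
for n,a0,a1,l0,l1 in[("far",14,25,-15,15),("near",-25,-14,-15,15),("face L",-40,40,-26,-22),("face R",-40,40,22,26)]:
    k=(a>a0)&(a<a1)&(l>l0)&(l<l1); print(n,k.sum(),np.median(P[k,2]).round(2) if k.sum() else None)
to(450.7,-185.9,8,59.6,s)
E
```

```text
time: 32.5
tool_pos: [444.9, -197.2, 134.6]
tcp_rot: [180.0, -0.0, 59.7]
ft_force: [0.5, -0.3, -0.7]
finger_gap: 42.6
c=(451.1,-184.0) L=70.0 W=11.3 longaxis_yaw=58.5 ztop=11.3 n=1067 rgb=[167 137 105]
c=(467.7,-104.7) L=59.8 W=11.9 longaxis_yaw=56.0 ztop=12.5 n=1340 rgb=[97 79 67]
c=(520.6,-241.8) L=44.1 W=21.6 longaxis_yaw=20.3 ztop=13.8 n=280 rgb=[85 66 40]
c=(526.9,-176.3) L=71.4 W=1.1 longaxis_yaw=59.3 ztop=14.0 n=303 rgb=[66 50 30]
c=(544.4,-194.9) L=50.3 W=32.0 longaxis_yaw=57.1 ztop=6.8 n=1267 rgb=[133 105  64]
c=(531.7,-259.4) L=16.6 W=9.1 longaxis_yaw=-29.3 ztop=6.5 n=107 rgb=[137 108  65]
far 0 None
near 0 None
face L 0 None
face R 0 None
at [ 444.9 -197.2  134.6] [180.   -0.   59.7] gap 42.6 t 32.5 F [ 0.5 -0.3 -0.7]
straight shift [ 0.252 -0.016  2.531] turn [ 0.0001 -0.0001  0.0004] minrows 3
shift if turned first [ 0.253 -0.015  2.531]
```

View pics/w11.png

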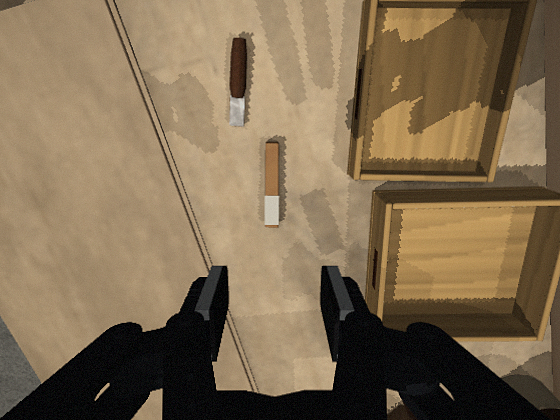

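```bash
python3 -m jog '[[[0.278,-0.02,0.4,0,0,0.003,0.4],[0,0,0.8,0,0,0,0.4],[0,0,0.8,0,0,0,0.4],[0,0,0.59,0,0,0,0.4],[0,0,0,0,0,0,0.4],[0,0,0,0,0,0,0],[0,0,0,0,0,0,0],[0,0,0,0,0,0,0],[0,0,0,0,0,0,0],[0,0,0,0,0,0,0]]]' 30; python3 -m jog '[[[0,0,-0.4,0,0,0,0],[0,0,-0.8,0,0,0,0],[0,0,-0.5,0,0,0,0],[0,0,0,0,0,0,0]]]'
python3 - <<'E'
from h import *
p,d,c,P,u,v=look("top")
blobs(P,u,v,p,12,70,(520,720,-360,-90),2,25)
to(584.6,-184.7,80,59.6)
E
```

```text
time: 33.8
tool_pos: [452.3, -185.3, 6.5]
tcp_rot: [179.8, -0.0, 58.7]
ft_force: [0.7, 1.2, 7.5]
finger_gap: 9.7
time: 34.3
tool_pos: [452.7, -185.9, 92.8]
tcp_rot: [179.7, -0.0, 58.7]
ft_force: [0.4, -0.1, -0.0]
finger_gap: 9.6
c=(620.2,-225.1) L=269.8 W=199.5 longaxis_yaw=-90.0 ztop=20.2 n=3326 rgb=[200 173 136]
c=(584.7,-184.6) L=122.2 W=105.4 longaxis_yaw=58.7 ztop=24.4 n=480 rgb=[153 123  78]
at [ 451.6 -185.3   90.9] [179.8  -0.   58.7] gap 9.6 t 34.35 F [-0.3 -0.5 -0.6]
straight shift [1.392 2.267 0.224] turn [ 0.0005 -0.     -0.0025] minrows 3
shift if turned first [1.356 2.289 0.218]
```

```bash
python3 -m jog '[[[0.35,0.57,0,0,0,0,0],[0.35,0.57,0,0,0,0,0],[0.35,0.57,0,0,0,0,0],[0.34,0.56,0,0,0,0,0],[0,0,0.5,0,0,-0.002,0],[0,0,0.6,0,0,0,0],[0,0,0.4,0,0,0,0],[0,0,0,0,0,0,0],[0,0,0,0,0,0,0]]]'
```

```text
time: 35.48
tool_pos: [583.8, -184.4, 14.7]
tcp_rot: [-180.0, 0.0, 59.4]
ft_force: [0.4, 0.0, 0.6]
finger_gap: 9.7
```

```bash
python3 -m jog '[[[0,0,0,0,0,0,0.35],[0,0,0,0,0,0,0.35],[0,0,0,0,0,0,0.35],[0,0,-0.6,0,0,0,0.35],[0,0,-0.8,0,0,0,0.35],[0,0,-0.7,0,0,0.009,0.35],[0,0,0,0,0,0,0.35]]]'
python3 - <<'E'
from h import *
s=telemetry.sense()
p,d,c,P,u,v=look("wrist"); cv2.imwrite("pics/w12.png",p[:,:,::-1])
blobs(P,u,v,p,7,35,(440,600,-180,0),1.2,60)
p,d,c,P,u,v=look("top"); cv2.imwrite("pics/o1.png",cv2.resize(ortho(p,c,380,680,-330,120,10,1.6),None,fx=1,fy=1)[:,:,::-1])
blobs(P,u,v,p,5,18,(430,550,-220,80),2,25)
to(455,-124,110,56,s)
E
```

```text
time: 36.35
tool_pos: [586.4, -185.4, 124.3]
tcp_rot: [179.6, -0.1, 56.1]
ft_force: [0.1, -0.0, -0.5]
finger_gap: 29.8
c=(468.8,-104.3) L=60.2 W=11.8 longaxis_yaw=54.7 ztop=12.8 n=1015 rgb=[84 66 55]
c=(503.2,-2.1) L=14.5 W=4.1 longaxis_yaw=-0.3 ztop=14.6 n=177 rgb=[59 57 54]
c=(573.8,-156.8) L=89.6 W=60.7 longaxis_yaw=58.7 ztop=25.0 n=2380 rgb=[134 104  64]
c=(577.5,-32.0) L=70.4 W=33.1 longaxis_yaw=-29.9 ztop=29.4 n=6242 rgb=[152 123  79]
c=(468.4,-107.3) L=59.1 W=11.6 longaxis_yaw=56.0 ztop=11.4 n=127 rgb=[140 118  99]
c=(496.7,4.0) L=29.1 W=13.3 longaxis_yaw=-26.5 ztop=14.1 n=79 rgb=[140 134 123]
c=(537.1,-178.0) L=39.7 W=24.9 longaxis_yaw=89.4 ztop=7.3 n=43 rgb=[174 141  91]
at [ 586.4 -185.4  124.3] [ 1.796e+02 -1.000e-01  5.610e+01] gap 29.8 t 36.35 F [ 0.1 -0.  -0.5]
straight shift [-0.445 -2.869  0.265] turn [ 0.0012 -0.0002  0.0004] minrows 3
shift if turned first [-0.452 -2.866  0.286]
```

View pics/o1.png

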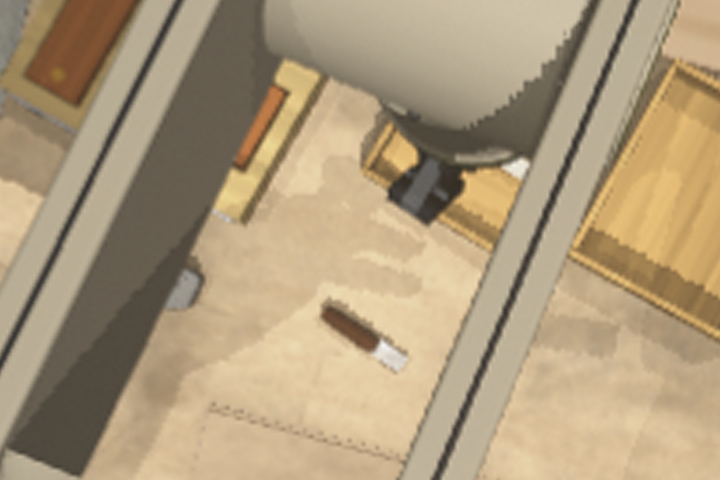

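The top view is partly hidden by the arm. It shows the hook scraper unmoved at (365,335), dark handle to the upper left. I'll grip it by the handle at about (472.6,-99).

```bash
python3 -m jog '[[[0.04,-0.71,0,0.0012,0,0,0.4],[0.04,-0.71,0,0,0,0,0.4],[0.04,-0.71,0,0,0,0,0.4],[0.04,-0.71,0.2,0,0,0,0.4],[0,0,0.4,0,0,0,0.4],[0,0,0.6,0,0,0,0.4],[0,0,0,0,0,0,0.4],[0,0,0,0,0,0,0.4]]]'
python3 - <<'E'
from h import *
s=telemetry.sense()
to(472.6,-99,5,56,s)
p,d,c,P,u,v=look("wrist"); cv2.imwrite("pics/w13.png",p[:,:,::-1])
E
```

```text
time: 37.45
tool_pos: [469.7, -98.3, 60.6]
tcp_rot: [-179.5, 0.0, 56.2]
ft_force: [0.5, 0.2, 0.1]
finger_gap: 34.1
at [469.7 -98.3  60.6] [-179.5    0.    56.2] gap 34.1 t 37.45 F [0.5 0.2 0.1]
straight shift [0.022 0.065 1.112] turn [-0.0014  0.      0.0005] minrows 2
shift if turned first [0.021 0.055 1.113]
```

View pics/w13.png

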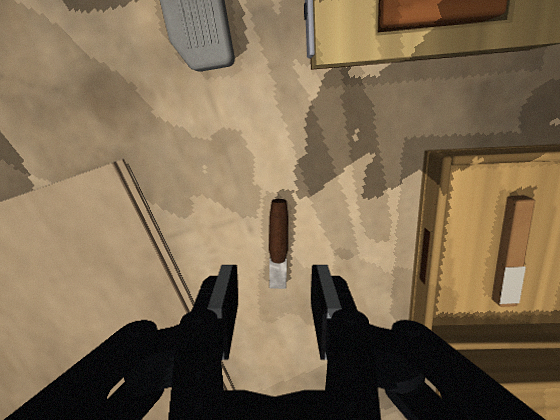

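The picture shows the stick lying in the short tray (515,248), and the hook scraper centred between the jaws at (278,245). I'll descend now.

```bash
python3 -m jog '[[[0.02,0.05,0.5,-0.0013,0,0,0.4],[0,0,0.6,0,0,0,0.4],[0,0,0,0,0,0,0.4],[0,0,0,0,0,0,0],[0,0,0,0,0,0,0],[0,0,0,0,0,0,0],[0,0,0,0,0,0,0],[0,0,0,0,0,0,0]]]' 40; python3 -m jog '[[[0,0,-0.4,0,0,0,0],[0,0,-0.8,0,0,0,0],[0,0,-0.8,0,0,0,0],[0,0,0,0,0,0,0]]]'
python3 - <<'E'
from h import *
p,d,c,P,u,v=look("wrist"); cv2.imwrite("pics/w14.png",p[:,:,::-1])
p,d,c,P,u,v=look("top"); cv2.imwrite("pics/o2.png",ortho(p,c,380,680,-330,120,10,1.6)[:,:,::-1])
blobs(P,u,v,p,30,60,(480,720,-400,-200),2,25)
x,y=np.array([570,-286]) if 0 else (0,0)
to(574,-277,110,58.6)
E
```

```text
time: 38.5
tool_pos: [474.0, -99.4, 7.4]
tcp_rot: [179.8, -0.0, 56.2]
ft_force: [-2.1, 1.0, 7.2]
finger_gap: 10.9
time: 39.0
tool_pos: [475.5, -99.8, 110.3]
tcp_rot: [179.5, -0.1, 56.2]
ft_force: [0.4, 0.5, -1.3]
finger_gap: 10.3
c=(550.4,-319.0) L=137.2 W=121.9 longaxis_yaw=-29.1 ztop=38.5 n=541 rgb=[191 156  99]
c=(695.9,-280.3) L=65.1 W=21.9 longaxis_yaw=67.5 ztop=53.5 n=103 rgb=[153 145 132]
at [472.9 -99.  106.3] [179.9  -0.   56.2] gap 11.0 t 39.1 F [-0.1 -0.6 -1.7]
straight shift [-1.832  3.662 -0.066] turn [ 0.0004 -0.0001 -0.0067] minrows 5
shift if turned first [-1.985  3.581 -0.074]
```

```bash
python3 - <<'E'
from h import *
to(576,-324,110,60.9)
E
python3 -m jog '[[[0,0,-0.05,0,0,-0.013,0],[0,0,0,0,0,0,0]]]'
python3 - <<'E'
from h import *
to(576,-324,110,60.9)
E
```

```text
at [472.9 -99.  106.3] [179.9  -0.   56.2] gap 11.0 t 39.1 F [-0.1 -0.6 -1.7]
straight shift [-2.591  4.218 -0.065] turn [ 0.0004 -0.0001 -0.0131] minrows 5
shift if turned first [-2.929  3.991 -0.074]
time: 39.35
tool_pos: [471.5, -98.5, 106.8]
tcp_rot: [-179.9, 0.0, 60.8]
ft_force: [-0.5, -0.3, -0.4]
finger_gap: 10.6
at [471.5 -98.5 106.8] [-179.9    0.    60.8] gap 10.6 t 39.35 F [-0.5 -0.3 -0.4]
straight shift [-2.919  4.022 -0.068] turn [-0.0002  0.0001 -0.0002] minrows 5
shift if turned first [-2.924  4.019 -0.064]
```

```bash
python3 -m jog '[[[-0.49,0.67,0,0,0,0,0],[-0.49,0.67,0,0,0,0,0],[-0.49,0.67,0,0,0,0,0],[-0.48,0.67,0,0,0,0,0],[-0.48,0.67,0,0,0,0,0],[-0.48,0.67,0,0,0,0,0],[0,0,0,0,0,0,0],[0,0,0.5,0,0,0,0],[0,0,0.6,0,0,0,0],[0,0,0.5,0,0,0,0],[0,0,0,0,0,0,0],[0,0,0,0,0,0,0]]]'; python3 -m jog '[[[0,0,0.2,0,0,0,0],[0,0,0,0,0,0,0]]]'
```

```text
time: 40.85
tool_pos: [577.3, -323.5, 28.9]
tcp_rot: [179.9, -0.0, 60.8]
ft_force: [1.2, -0.0, -0.0]
finger_gap: 10.5
time: 41.1
tool_pos: [576.9, -323.6, 17.9]
tcp_rot: [180.0, 0.0, 60.9]
ft_force: [-0.9, -0.0, -0.5]
finger_gap: 10.7
```

```bash
python3 -m jog '[[[0,0,0.05,0,0,0,0],[0,0,0,0,0,0,0.3],[0,0,0,0,0,0,0.3],[0,0,0,0,0,0,0.3],[0,0,-0.6,0,0,0,0.3],[0,0,-0.8,0,0,0,0.3],[0,0,-0.8,0,0,0,0.3],[0,0,-0.3,0,0,-0.012,0.5],[0,0,0,0,0,0,0.5]]]'
python3 - <<'E'
from h import *
to(490,-5,140,65.5)
E
```

```text
time: 42.22
tool_pos: [578.2, -324.5, 143.0]
tcp_rot: [179.7, 0.0, 65.2]
ft_force: [-0.8, 0.9, 0.3]
finger_gap: 42.8
at [ 578.2 -324.5  143. ] [179.7   0.   65.2] gap 42.8 t 42.23 F [-0.8  0.9  0.3]
straight shift [ 5.058 -4.286  0.037] turn [ 0.0007  0.0001 -0.001 ] minrows 7
shift if turned first [ 5.084 -4.255  0.059]
```

```bash
python3 -m jog '[[[0.56,-0.47,0,0.0007,0,-0.001,0.5],[0.56,-0.47,0,0,0,0,0.5],[0.56,-0.47,0,0,0,0,0.5],[0.56,-0.47,0,0,0,0,0.5],[0.56,-0.47,0,0,0,0,0.5],[0.56,-0.47,0,0,0,0,0.5],[0.56,-0.47,0,0,0,0,0.5],[0.56,-0.47,0,0,0,0,0.5],[0.56,-0.47,0,0,0,0,0.5],[0,0,0,0,0,0,0.5],[0,0,0,0,0,0,0.5]]]'
python3 - <<'E'
from h import *
s=telemetry.sense()
p,d,c,P,u,v=look("wrist"); cv2.imwrite("pics/w15.png",p[:,:,::-1])
blobs(P,u,v,p,7,22,(440,560,-60,120),1.2,60)
to(508,32.5,6,65.5,s)
E
```

```text
time: 43.6
tool_pos: [488.8, -7.0, 140.5]
tcp_rot: [-179.7, 0.0, 65.5]
ft_force: [0.9, -0.4, -0.7]
finger_gap: 42.9
c=(508.0,33.0) L=70.0 W=30.6 longaxis_yaw=65.4 ztop=15.6 n=3236 rgb=[122 120 113]
c=(549.4,-8.3) L=45.7 W=3.6 longaxis_yaw=61.3 ztop=20.2 n=230 rgb=[92 90 91]
at [488.8  -7.  140.5] [-179.7    0.    65.5] gap 42.9 t 43.6 F [ 0.9 -0.4 -0.7]
straight shift [0.881 0.035 2.69 ] turn [-0.0007  0.0001  0.0001] minrows 3
shift if turned first [0.879 0.022 2.691]
```

View pics/w15.png

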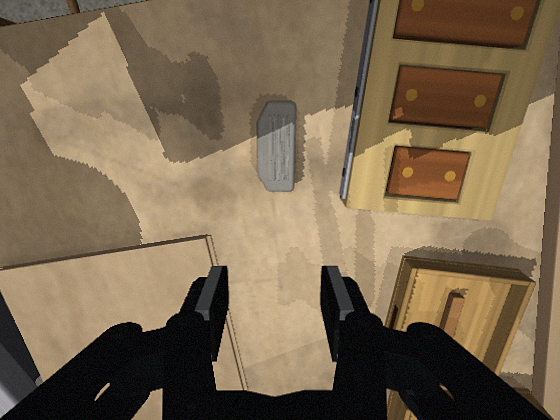

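All three inserts sit in the jig. The plane scraper is unmoved at (277,146). I'll grip it at its middle, across its width.

```bash
python3 -m jog '[[[0.44,0.015,0.4,-0.0007,0,0,0.55],[0.44,0.015,0.6,0,0,0,0.55],[0,0,0.8,0,0,0,0.55],[0,0,0.86,0,0,0,0.55],[0,0,0,0,0,0,0.55],[0,0,0,0,0,0,0],[0,0,0,0,0,0,0],[0,0,0,0,0,0,0],[0,0,0,0,0,0,0],[0,0,0,0,0,0,0]]]' 50; python3 -m jog '[[[0,0,-0.4,0,0,0,0],[0,0,-0.8,0,0,0,0],[0,0,-0.8,0,0,0,0],[0,0,0,0,0,0.0128,0],[0,0,0,0,0,0,0]]]'
python3 - <<'E'
from h import *
to(528.5,-307,110,60.9)
E
```

```text
time: 44.9
tool_pos: [510.1, 32.5, 10.0]
tcp_rot: [179.8, -0.0, 65.5]
ft_force: [-0.5, -0.9, 7.3]
finger_gap: 26.9
time: 45.52
tool_pos: [508.9, 32.8, 109.1]
tcp_rot: [179.9, -0.0, 61.0]
ft_force: [0.2, -0.4, -1.2]
finger_gap: 27.0
at [508.9  32.8 109.1] [179.9  -0.   61. ] gap 27.0 t 45.52 F [ 0.2 -0.4 -1.2]
straight shift [-5.751  3.641 -0.015] turn [ 0.0003 -0.0001  0.0002] minrows 7
shift if turned first [-5.747  3.647 -0.019]
```

```bash
python3 -m jog '[[[-0.64,0.405,0,0,0,0,0],[-0.64,0.405,0,0,0,0,0],[-0.64,0.405,0,0,0,0,0],[-0.64,0.405,0,0,0,0,0],[-0.64,0.405,0,0,0,0,0],[-0.64,0.405,0,0,0,0,0],[-0.64,0.405,0,0,0,0,0],[-0.64,0.405,0,0,0,0,0],[-0.63,0.405,0,0,0,0,0],[0,0,0,0,0,0,0],[0,0,0,0,0,0,0]]]'
python3 - <<'E'
from h import *
to(528.5,-307,18,60.9)
p,d,c,P,u,v=look("wrist"); cv2.imwrite("pics/w16.png",p[:,:,::-1])
E
```

```text
time: 46.9
tool_pos: [527.6, -306.3, 107.4]
tcp_rot: [-179.9, -0.0, 61.0]
ft_force: [0.6, 0.3, -1.2]
finger_gap: 27.4
at [ 527.6 -306.3  107.4] [-179.9   -0.    61. ] gap 27.4 t 46.9 F [ 0.6  0.3 -1.2]
straight shift [-0.004  0.025  1.788] turn [-0.0002 -0.0001  0.0002] minrows 2
shift if turned first [-0.003  0.022  1.788]
```

View pics/w16.png

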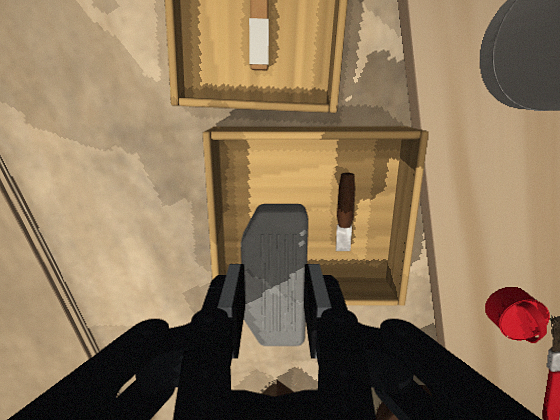

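The scraper is held. The hook scraper lies in the long tray at (345,212) and the wax stick in the short tray at (260,35). I'll lower it in.

```bash
python3 -m jog '[[[0,0.02,0.6,0,0,0,0],[0,0,0.6,0,0,0,0],[0,0,0.45,0,0,0,0],[0,0,0.1,0,0,0,0],[0,0,0,0,0,0,0]]]'; python3 -m jog '[[[0,0,0,0,0,0,0.45],[0,0,0,0,0,0,0.45],[0,0,0,0,0,0,0.45],[0,0,-0.6,0,0,0,0.45],[0,0,-0.8,0,0,0,0.45],[0,0,-0.8,0,0,0,0.45],[0,0.0,-0.8,0,0,0,0.45],[-0.8,-0.6,0,0,0,0,0.45],[-0.8,-0.6,0,0,0,0,0.45],[-0.8,-0.6,0,0,0,0,0.45],[0,0,0,0,0,0,0.45]]]'
python3 - <<'E'
from h import *
print(telemetry.sense()["ft_force"])
p,d,c,P,u,v=look("top"); cv2.imwrite("pics/o3.png",ortho(p,c,330,720,-430,130,10,1.4)[:,:,::-1])
for nm,cx,cy,h in[("long",657.6,63.9,33),("mid",631.4,17,25),("short",605.2,-30.1,17)]:
    t=np.radians(-29.6); q=P[:,:2]-[cx,cy]; a=q@[np.cos(t),np.sin(t)]; l=q@[np.sin(t),-np.cos(t)]
    for n,a0,a1,l0,l1 in[("far",h-10,h+5,-14,14),("near",-h-5,-h+10,-14,14),("L",-h,h,-15,-8),("R",-h,h,8,15),("faceL",-h,h,-26,-22),("faceR",-h,h,22,26)]:
        k=(a>a0)&(a<a1)&(l>l0)&(l<l1); print(nm,n,k.sum(),np.median(P[k,2]).round(2) if k.sum() else None)
E
```

```text
time: 47.58
tool_pos: [529.3, -307.0, 21.3]
tcp_rot: [180.0, -0.0, 61.0]
ft_force: [-0.1, 0.4, -0.6]
finger_gap: 27.1
time: 48.95
tool_pos: [389.5, -370.2, 171.3]
tcp_rot: [180.0, 0.1, 60.7]
ft_force: [1.5, -0.5, 0.1]
finger_gap: 38.4
[ 1.54211525 -0.45386479  0.10609366]
long far 86 27.93
long near 87 27.69
long L 100 27.56
long R 95 27.55
long faceL 58 27.55
long faceR 38 27.47
mid far 87 27.52
mid near 89 27.58
mid L 72 27.34
mid R 72 27.45
mid faceL 37 27.35
mid faceR 37 27.0
short far 87 27.65
short near 90 27.31
short L 47 27.31
short R 52 27.72
short faceL 28 27.93
short faceR 27 26.76
```

View pics/o3.png

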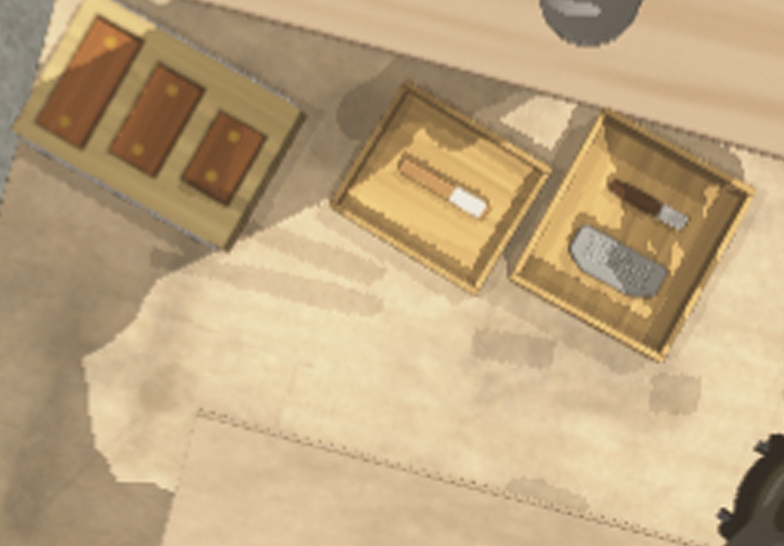

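Everything is in place: the inserts are flush in the jig at (88,80), (157,118) and (225,155), the stick is at (443,185), and the scrapers are at (648,203) and (618,262). The robot is clear, so I'm handing in.

```bash
python3 -c "
from bench import job
print(job.hand_in())"
```

```text
the job is handed in; nothing more can be done
None
```

The job is done and handed in at about 49 s on the robot's clock; the hand-in gave no verdict.

- **Inserts:** the long, middle and short inserts lie in their own pockets. I pressed each one at its centre until it stopped, with the tool at about 27.8 mm height and 27–31 N.
- **Trays:** the wax stick is in the short tray. The hook scraper and plane scraper are in the long tray. Only the shorter stick was on the bench; there was no long stick.
- **Last checks:** in the last top picture the insert faces read 27.3–27.9 mm and the jig face beside them 26.8–27.9 mm, so they are flush to within the depth noise. The least certain reading is the short pocket, where the face itself varied by about 1 mm from side to side. My close-up check of that insert found no data, so it rests on this reading and the firm stop when pressing.
- **Not checked:** I did not go near the filler jar or the cork block, but I did not measure them again afterwards.

The wrist and top cameras disagreed by up to 3 mm. I dealt with that by measuring each held insert and its pocket in the same wrist picture. No check failed and nothing slipped; each placing went right the first time.

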